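# Strip the grating disc off the vegetable slicer for washing

## Robot

A 7-joint arm with a two-finger parallel gripper is mounted at the origin on a cart in front of the work surface, level with it; the furniture and walls round the work are solid. World frame = base frame: x ahead of the robot, y to its left, z up, the work surface at z = 0. Lengths are in m, angles in rad, forces in N, time in s.
With the tool pointing down it reaches from about 0.425 to 0.8 m from the base axis. Payload 8.3 kg.
Tool frame: the origin (TCP) lies at the very end of the fingers, on their centre line; the grasp point (between the pads) lies 19 mm behind it (env.grip_depth is the distance from the TCP to the grasp point, in m); z points along the fingers, x is the direction in which the jaws open and shut, and the axes are right-handed (so a half turn about z gives the same grasp; the last joint's range is limited). The gripper opens to 85 mm and grips with 20 to 120 N. Pads are 22 mm wide; open, the fingers measure 114 mm over their backs; the gripper's body (76 mm by 85 mm) begins 54 mm behind the grasp point. The pads swing forward as they close: fully open they stand 13 mm farther back than shut.
Start: joints at [-1.337, 0.383, 0.016, 1.37, -0.006, 1.388, -0.046], TCP at [0.183, 0.598, 0.231] pointing down, gripper open.
Joint ranges: [-2.95, 2.95], [-0.25, 2.06], [-1.52, 1.56], [0.18, 2.33], [-1.44, 4.58], [0.02, 2.06], [-3.01, 3.01]. Speed limits (rad/s): [2.39, 2.39, 3.01, 3.01, 3.14, 3.14, 3.14].

## Interface

Orientations are given as a unit quaternion [w, x, y, z].
In Python, from cell import env gives the robot as it stands.
- The arm moves only by the tool send_rows, never from a script. Its argument "motion" is a list of rows, each a list of 7 numbers: the shift along the tool's x, y, z in m, then the turn, a rotation vector about the tool's x, y, z in rad, then the finger opening in m, from 0 to 0.0854. In form: [[dx, dy, dz, ax, ay, az, grip], ...]. A call has exactly 8 rows; each row is the pose to reach, as a shift and turn from the pose commanded when the call began, along the tool's axes at that moment; what a row does not reach only later rows make up. A row lasts 1/8 s, in which the tool goes at most 62.5 mm and 10.7 degrees, less where a joint would pass 70% of its speed; a pose out of reach is approached as far as the arm can. A call with a gripper value outside its range is refused whole. The fingers move at their own pace and stop on an object; the grip force is fixed at half the most. Time passes only in rows, so rows that repeat a pose let the fingers close, or fill a call up. It gives the time, the measured TCP pose, the force and the opening at its end, in the units of the state.
- env.get_obs(): the state, without advancing time (a new reading comes with each control period).
- env.read_camera(name): name is "side" or "top" or "wrist"; returns a dict with "image" (400x640x3 uint8, red, green, blue), "depth" (400x640 float32, m along the optical axis (not along the pixel's ray), 0 where there is no reading), "K" (3x3 intrinsics, pixels), "camera_from_world" (4x4, takes a point from world to camera coordinates); the wrist camera has in their place "T_tool_cam" (4x4, takes a point from camera to tool coordinates, whose origin is the TCP and whose axes are the tool frame's). Camera axes: x right, y down, z forward; pixel columns grow to the right and rows downward; lengths in m; the calibration is good to about 2 mm. A picture is of the moment at which its call begins: read the wrist's pose just before it.
- env.sign_off(): hands the job in, once; it reports no verdict.
The state is a dict: "t": time; "q": joint angles; "qd": joint speeds; "tau": joint torques, N m; "position": TCP position; "orientation": TCP orientation; "wrist_force": force on the tool from outside, world axes, zero at the start; "wrist_torque": the same for the moment, N m; "opening": opening from 0.0 (shut) to 1.0 (fully open).
Only numpy, scipy, OpenCV 4.12 (cv2) and the standard library are available. Lean on these libraries where they do the work, as an engineer would, in place of code of your own. Each camera call takes 0.05 s, during which the arm holds its last target.

## Task

The grating disc of the vegetable slicer has to go for washing. Undo the hub nut that holds it: it has a left-hand thread, so it loosens clockwise (seen from above) - start gently, feel that it gives, and never force it tighter. Stand the nut on its foot on the green tray, then lift the disc straight up off its two dowels and the shaft, keeping it level, and lay it flat on the tray beside the nut, both set down gently and left lying there; leave the tray and everything else where they are.

Things in the scene. Friction and masses are not known exactly. Their poses are not given: they have to be found in the camera images.
- slicer: bench-top vegetable slicer, fixed, feed head off: white housing 186 x 180 mm, and on it a round aluminium chamber (outside 182, inside 168 mm diameter, wall top z = 116 mm). Origin: centre of its underside on the table, on the axis of the upright shaft; z up; x to its back (guard hinge); spout and two push buttons in front, at -x. The disc lies on its drive flange, z = 100 mm.
- shaft_thread (a point): shaft's axis at the nut's foot, 135 mm above the table. Shaft: 28 mm over the thread, top 22 mm above this point; does not turn. Left-hand thread, 20 mm lead: turned clockwise (from above) the tight nut gives within 0.25 rad, is slack to about 0.8 rad, then rises 3.2 mm a radian and lifts straight off after 2.45 to 2.65 rad in all. Anticlockwise it only gets tighter, resisting more and more.
- dowel_left (a point): top centre of one of the two upright dowels on the drive flange, 9 mm diameter, 14.5 mm tall (top 114.5 mm above the table), 34 mm from the shaft's axis along the slicer's +y; the other stands 34 mm along -y. They go through the disc with 0.6 mm of play all round.
- hub_nut: steel hand nut, about 0.16 kg, 60 mm high: round skirt 50 mm in diameter (54 at the foot), 29 mm high, closed on top; on it an upright bar grip 68 mm long, 14 mm thick, from z = 29 to 60 mm. Origin: centre of its foot; z up its axis; x along the bar, y across it. At the start screwed home on the disc's boss, its x axis roughly along the slicer's x (0.1 to 0.25 rad anticlockwise of it).
- nut_grip (a point): middle of the nut's bar grip, on the nut's axis, 49 mm above its foot (11 mm below the bar's top, 20 mm above the skirt); the bar is 14 mm thick here. x along the bar, y across it. At first it takes about 0.3 N m to break loose.
- disc: round steel grating disc, 150 mm diameter, 5 mm thick (rim 8), about 0.3 kg; in the middle of its upper side a round boss 44 mm in diameter, from z = 5 to 35 mm. Origin: centre of its underside; z up. A 31 mm bore runs through plate and boss, round the shaft; holes at y = -34 and +34 mm take the dowels. Lifted 60 mm it is clear of shaft and dowels. Hold it by the boss.
- disc_boss (a point): point on the disc's axis, 26 mm above its underside, 9 mm below the top of the boss: height to hold the boss (44 mm across). While the disc is on the slicer the bare shaft stands 31 mm above this point.
- wash_tray: green melamine tray, loose on the table, empty, 332 x 269 mm, rim 21 mm high. Origin: centre of its underside; x along its long side, z up. Its flat floor measures 300 x 236 mm: disc and nut fit side by side along x.
- tray_floor (a point): centre of the tray's floor, 3 mm above the table; axes as the tray's.
- measuring_cup: steel measuring cup, 74 mm, bystander behind the work; origin under it
- squeeze_bottle: squeeze bottle with pointed cap, 184 mm tall, bystander behind the work; origin under it

How it is judged:
On the way, in this order (a step that is already met when the one before it is completed fails the run):
1. the hub nut, still on the shaft, has been turned clockwise by more than 1 rad and has risen off the disc (angle between the x axis of hub_nut and the x axis of slicer, either way round above 1 rad and horizontal distance between hub_nut and slicer below 0.005 m and z of hub_nut in the frame of slicer between 0.1365 and 0.15 m), for 0.05 s.
2. the nut stands on its foot on the tray, let go, while the disc is still on its dowels (z of hub_nut in the frame of wash_tray between -0.002 and 0.008 m and angle between hub_nut's own z axis and vertical below 0.15 rad and contact force between hub_nut and the fingers below 0.2 N and z of disc in the frame of slicer below 0.104 m), for 0.2 s.
3. the disc is lifted level and straight up, clear of dowels and shaft (z of disc in the frame of slicer above 0.135 m and horizontal distance between disc and slicer below 0.012 m and angle between disc's own z axis and vertical below 0.15 rad), for 0.05 s.
At the end, for the whole second after the job is handed in: nut standing upright (within 0.15 rad) on the floor of the tray and disc lying flat (within 0.06 rad) on the same floor, boss up, each wholly inside the rim, both at rest and let go (z of hub_nut in the frame of wash_tray between -0.002 and 0.008 m and angle between hub_nut's own z axis and vertical below 0.15 rad and x of hub_nut in the frame of wash_tray between -0.15 and 0.15 m and y of hub_nut in the frame of wash_tray between -0.12 and 0.12 m and z of disc in the frame of wash_tray between -0.002 and 0.008 m and angle between disc's own z axis and vertical below 0.06 rad and x of disc in the frame of wash_tray between -0.095 and 0.095 m and y of disc in the frame of wash_tray between -0.065 and 0.065 m and linear speed of each of disc, hub_nut below 0.02 m/s); the robot touches nothing.
It fails at once if the nut is forced tighter: it presses on the disc with more than 80 N (contact force between hub_nut and disc above 80 N).
It fails at once if the disc is tilted by more than 0.25 rad (angle between disc's own z axis and vertical above 0.25 rad).
It fails at once if the disc or the nut is dropped (falls free at over 0.5 m/s, about 13 mm) ((linear speed of disc above 0.5 m/s and contact force between disc and the fingers below 0.1 N) or (linear speed of hub_nut above 0.5 m/s and contact force between hub_nut and the fingers below 0.1 N)).
It fails at once if the tray is pushed by more than 50 mm (distance of wash_tray from where it was at the start of the episode above 0.05 m).
It fails at once if another thing on the table is shifted by more than 40 mm or knocked over (distance of any of measuring_cup, squeeze_bottle from where it was at the start of the episode above 0.04 m).
It also fails if it takes over 67 s, if anything falls off the work surface, if the arm or the gripper's body presses on something with over 40 N, if the wrist force passes 120 N, or if a joint passes its speed limit or range.

## Working session

There is one attempt and no reset: what is moved stays moved. The work goes in short steps, Python scripts to look and compute and a tool call to move; the robot and the scene stay as the last step left them, time stands still between calls to the robot, and variables do not carry over. Pictures are saved under pics/ and viewed, and the job is handed in when it is done.

Besides the shell and the picture viewer there is one more tool, called after "Call:" as name(argument=value, ...) on one line, values as JSON. send_rows: Moves the arm, as the interface text tells. Its arguments: {"type":"object","properties":{"motion":{"type":"array"}},"required":["motion"]}

```bash
ls; mkdir -p pics
python3 - <<'E'
from cell import env
import cv2,numpy as np
o=env.get_obs()
for k,v in o.items(): print(k,np.round(v,4))
print(env.grip_depth)
for n in ["side","top","wrist"]:
    c=env.read_camera(n); cv2.imwrite(f"pics/{n}0.png",c["image"][:,:,::-1])
    np.savez(f"pics/{n}0.npz",**c)
    print(n,{k:np.round(v,4).tolist() for k,v in c.items() if k not in("image","depth")})
E
```

```text
pics
t 0.0
q [-1.3369  0.3843  0.0164  1.3712 -0.0063  1.3882 -0.0465]
qd [ 0.001   0.0005 -0.0021 -0.0015 -0.0016 -0.0004  0.0008]
tau [-6.00000e-04 -6.27604e+01  8.43900e-01 -3.71809e+01  1.64000e-02
  1.45000e-02  0.00000e+00]
position [0.1826 0.5972 0.2302]
orientation [ 6.000e-04  8.039e-01  5.948e-01 -8.000e-04]
wrist_force [-0.8324  0.3449  0.4592]
wrist_torque [-0.0466  0.0091 -0.0044]
opening 1.0053
0.0187
side {'K': [[510.665, 0.0, 318.7094], [0.0, 510.665, 196.4331], [0.0, 0.0, 1.0]], 'camera_from_world': [[0.9581, -0.2861, 0.0122, -0.605], [-0.1287, -0.4683, -0.8741, 0.0517], [0.2558, 0.836, -0.4855, 1.2173], [0.0, 0.0, 0.0, 1.0]]}
top {'K': [[452.3624, 0.0, 317.2696], [0.0, 452.3624, 207.5113], [0.0, 0.0, 1.0]], 'camera_from_world': [[-0.0041, -1.0, -0.0045, -0.3266], [-0.9988, 0.0043, -0.049, 0.5332], [0.0491, 0.0043, -0.9988, 0.9702], [0.0, 0.0, 0.0, 1.0]]}
wrist {'K': [[329.3164, 0.0, 329.5194], [0.0, 329.3164, 198.5882], [0.0, 0.0, 1.0]], 'T_tool_cam': [[1.0, 0.0007, 0.0006, -0.0004], [-0.0008, 0.9619, 0.2735, -0.0696], [-0.0004, -0.2735, 0.9619, -0.1425], [0.0, 0.0, 0.0, 1.0]]}
```

View pics/side0.png

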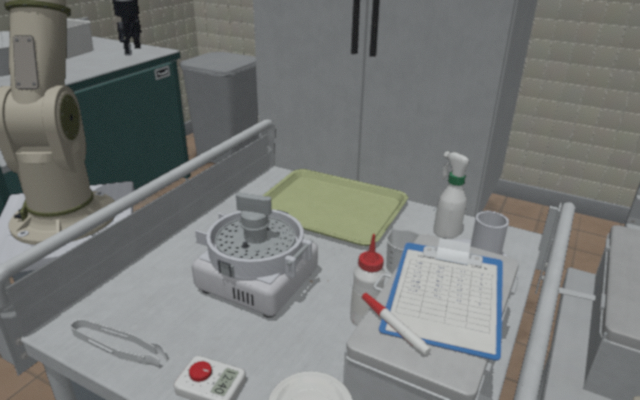

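View pics/top0.png

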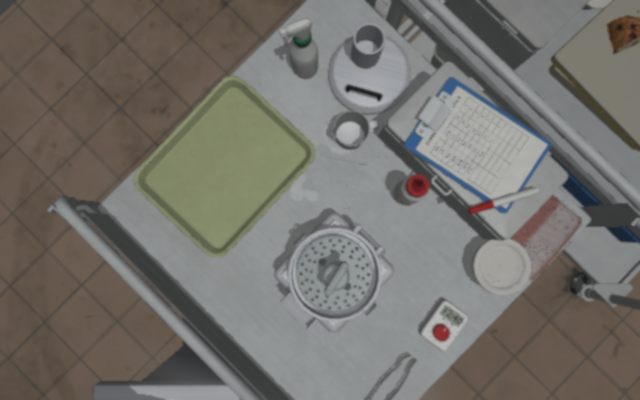

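View pics/wrist0.png

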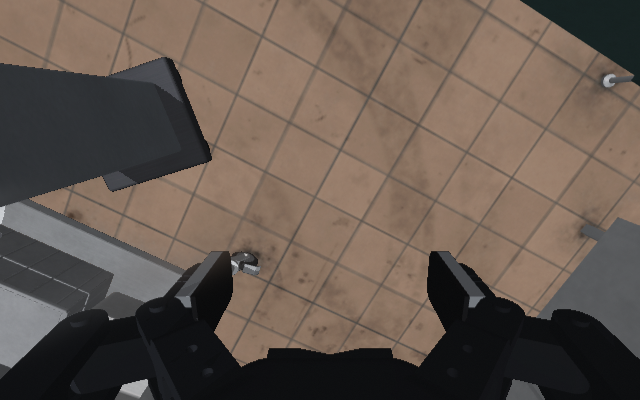

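The side and top views show the slicer at about (335,270) in the top image, with the nut on it. The tray's centre is at about (225,165), and the bystanders lie beyond at the upper right. Next I measure.

```bash
cat > h.py <<'E'
import numpy as np,cv2
def cloud(c):
    K=c["K"];d=c["depth"];v,u=np.mgrid[0:d.shape[0],0:d.shape[1]]
    P=np.stack([(u-K[0,2])/K[0,0]*d,(v-K[1,2])/K[1,1]*d,d],-1)
    T=np.linalg.inv(c["camera_from_world"]); W=P@T[:3,:3].T+T[:3,3]; W[d==0]=np.nan; return W
def ray(c,u,v,z):
    T=np.linalg.inv(c["camera_from_world"]);K=c["K"]
    r=T[:3,:3]@np.array([(u-K[0,2])/K[0,0],(v-K[1,2])/K[1,1],1]); o=T[:3,3]
    return o+r*(z-o[2])/r[2]
E
python3 - <<'E'
import numpy as np,cv2
from h import *
c=dict(np.load("pics/top0.npz")); W=cloud(c); s=dict(np.load("pics/side0.npz")); S=cloud(s)
print("table z",np.nanmedian(W[215:225,270:285,2]),np.nanmedian(S[330:340,250:270,2]))
ce=ray(c,335,272,.116);print(ce)
for n,X in(("top",W),("side",S)):
    R=np.hypot(X[...,0]-ce[0],X[...,1]-ce[1])
    # wall-top
    m=(abs(X[...,2]-.116)<.004)&(R>.075)&(R<.1)
    p=X[m][:,:2].astype(np.float32); 
    if len(p)>20: print(n,"wall",len(p),cv2.minEnclosingCircle(p), np.median(X[m][:,2]))
    A=np.c_[2*p,np.ones(len(p))];x=np.linalg.lstsq(A,(p**2).sum(1),rcond=None)[0];print(x[:2],np.sqrt(x[2]+x[0]**2+x[1]**2))
    m=(X[...,2]>.178)&(X[...,2]<.21)&(R<.06)
    p=X[m];print(n,"bar",len(p),p.mean(0) if len(p) else 0,p[:,2].max() if len(p) else 0)
    if len(p)>10:
        print(cv2.minAreaRect(p[:,:2].astype(np.float32)*1000)); q=p[:,:2]-p[:,:2].mean(0); w,V=np.linalg.eigh(q.T@q/len(q));print(np.degrees(np.arctan2(V[1,1],V[0,1])),np.sqrt(w*12))
hsv=cv2.cvtColor(c["image"],cv2.COLOR_RGB2HSV)
g=((hsv[...,0]>25)&(hsv[...,0]<45)&(hsv[...,1]>60)).astype(np.uint8)
g=cv2.morphologyEx(g,cv2.MORPH_OPEN,np.ones((5,5)))
cs,_=cv2.findContours(g,0,2);k=max(cs,key=cv2.contourArea)
pts=np.array([ray(c,u,v,.02)[:2] for u,v in k[:,0]],np.float32)
print("tray",cv2.minAreaRect(pts*1000),cv2.boundingRect(k))
big=cv2.resize(c["image"][190:350,240:430],None,fx=4,fy=4,interpolation=cv2.INTER_CUBIC);cv2.imwrite("pics/z1.png",big[:,:,::-1][:600])
big=cv2.resize(s["image"][180:320,180:340],None,fx=4,fy=4,interpolation=cv2.INTER_CUBIC);cv2.imwrite("pics/z2.png",big[:,:,::-1][:600])
E
```

```text
table z 1.2746434388311023e-05 0.0001186694930330745
[ 0.40205821 -0.36294103  0.116     ]
top wall 1079 ((0.4019809663295746, -0.3643641471862793), 0.09900020807981491) 0.11611041124721733
[ 0.39854445 -0.36232606] 0.0873301515562398
top bar 314 [ 0.39813174 -0.36176369  0.19440637] 0.19917570754711966
((397.7044677734375, -362.2375793457031), (14.381702423095703, 67.6736831665039), 57.93467712402344)
148.11522546367434 [0.01438749 0.06494157]
side wall 805 ((0.40189817547798157, -0.3648160696029663), 0.09870393574237823) 0.11574252588281231
[ 0.39660207 -0.36237865] 0.08715299059299653
side bar 411 [ 0.39583618 -0.36530825  0.18905704] 0.19776820985119964
((395.8274841308594, -362.016845703125), (18.569887161254883, 68.31110382080078), 60.326412200927734)
148.00607513616865 [0.01135662 0.06706436]
tray ((494.761474609375, -91.22786712646484), (13.037810325622559, 8.607641220092773), 89.7662124633789) (204, 223, 7, 5)
```

View pics/z1.png

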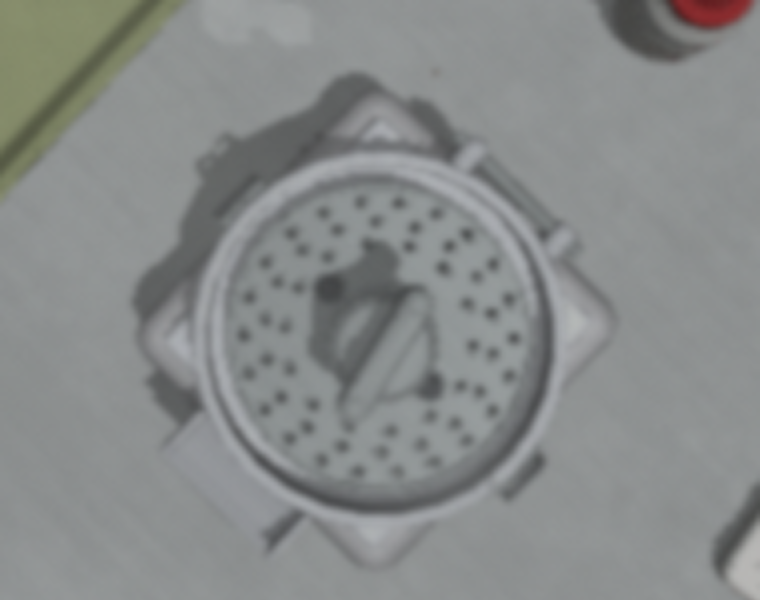

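View pics/z2.png

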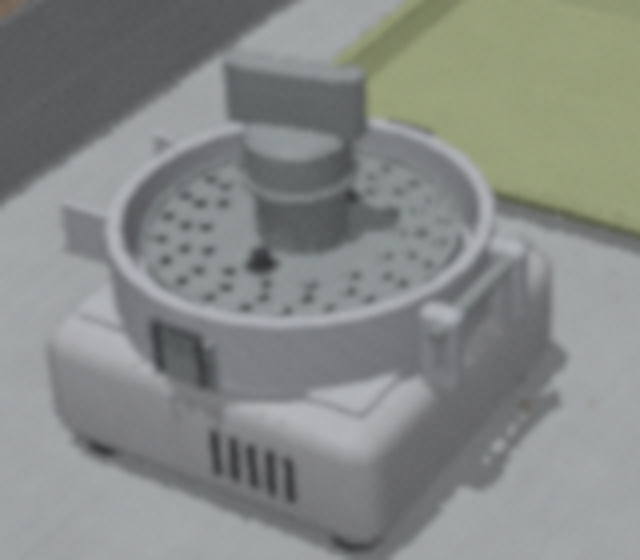

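Run:
```python
import numpy as np,cv2
from h import *
c=dict(np.load("pics/top0.npz")); W=cloud(c)
hsv=cv2.cvtColor(c["image"],cv2.COLOR_RGB2HSV)
print(hsv[165,225],hsv[220,280],hsv[100,100])
g=((hsv[...,0]>25)&(hsv[...,0]<45)&(hsv[...,1]>hsv[165,225,1]-25)).astype(np.uint8)
g[:, 330:]=0
g=cv2.morphologyEx(g,cv2.MORPH_OPEN,np.ones((5,5)))
cs,_=cv2.findContours(g,0,2);k=max(cs,key=cv2.contourArea)
pts=np.array([ray(c,u,v,.02)[:2] for u,v in k[:,0]],np.float32)
print("tray",cv2.minAreaRect(pts*1000),cv2.boundingRect(k))
r=cv2.minAreaRect(pts);print(cv2.boxPoints(r))
print("floor",np.nanmedian(W[150:170,215:235,2]))
# grid of centre of slicer by wall with z tighter band annulus
x=W; 
ce=np.array([.3985,-.3623])
for it in range(5):
    R=np.hypot(W[...,0]-ce[0],W[...,1]-ce[1]); m=(abs(W[...,2]-.116)<.003)&(R>.081)&(R<.094)
    p=W[m][:,:2];A=np.c_[2*p,np.ones(len(p))];x=np.linalg.lstsq(A,(p**2).sum(1),rcond=None)[0];ce=x[:2]
print(ce,np.sqrt(x[2]+ce@ce))
# dark dowel holes on disc
for u,v in((240+329/4,190+288/4),(240+430/4,190+385/4)): print(ray(c,u,v,.1145))
# bystander max heights between
m=(W[...,2]>.1)&(W[...,0]>.2)
for nm,(u,v) in dict(cup=(350,130),bottle=(415,187),spray=(300,48)).items(): print(nm,W[v,u])
```

```text
[ 36  60 136] [ 80   5 148] [14 67 92]
tray ((624.2550659179688, -126.53402709960938), (270.576416015625, 330.15911865234375), 47.01245880126953) (134, 76, 181, 181)
[[ 0.41125432 -0.11293989]
 [ 0.6527662  -0.3380554 ]
 [ 0.83725595 -0.14012825]
 [ 0.595744    0.08498725]]
floor 0.0031430999236092827
[ 0.39802121 -0.36223751] 0.08695437167786722
[ 0.42124015 -0.33844834  0.1145    ]
[ 0.37450438 -0.3869348   0.1145    ]
cup [ 7.04278112e-01 -4.02040168e-01 -4.05220601e-04]
bottle [ 0.56333822 -0.51377126  0.14294373]
spray [ 0.8400979  -0.29664242  0.12219953]
```

Run:
```python
import numpy as np
from h import *
for n in("top","side"):
    c=dict(np.load(f"pics/{n}0.npz")); W=cloud(c)
    m=(W[...,2]>.03)&(np.hypot(W[...,0],W[...,1])>.15)&(W[...,0]<1.0)
    P=W[m]; 
    # 5cm grid max height
    gx=np.arange(-.2,1.0,.06);gy=np.arange(-.9,.75,.06)
    print(n,"rows x, cols y from",gy[0]); print("      "+" ".join(f"{int(round(y*100)):4d}" for y in gy))
    for x in gx:
        r=[]
        for y in gy:
            k=(P[:,0]>=x)&(P[:,0]<x+.06)&(P[:,1]>=y)&(P[:,1]<y+.06)
            r.append(f"{int(P[k][:,2].max()*1000):4d}" if k.sum()>3 else "   .")
        print(f"{x:5.2f} "+" ".join(r))
```

```text
top rows x, cols y from -0.9
       -90  -84  -78  -72  -66  -60  -54  -48  -42  -36  -30  -24  -18  -12   -6    0    6   12   18   24   30   36   42   48   54   60   66   72
-0.20    .    .    .    .    .    .    .    .    .    .    .    .    .    .    .    .    .    .    .    .    .    .    .    .    .    .    .    .
-0.14    .    .    .    .    .    .    .    .    .    .    .    .    .    .    .    .    .    .    .    .    .    .    .    .    .    .    .    .
-0.08    .    .    .    .    .    .    .    .    .    .    .    .    .    .    .    .    .    .    .    .    .    .    .    .    .    .    .    .
-0.02    .    .    .    .    .    .    .    .    .    .    .    .    .    .    .    .    .    .    .    .    .    .    .    .    .    .    .    .
 0.04    .    .    .    .    .    .    .    .    .    .    .    .    .    .    .    .    .    .    .    .    .    .    .    .    .    .    .    .
 0.10    .    .    .    .    .    .    .    .    .    .   72  109    .    .    .    .    .    .    .    .    .    .    .    .    .    .    .    .
 0.16    .    .    .    .    .    .    .    .    
[... 4390 characters left out ...]
9  153  152  130   73    .    .    .    .    .    .    .    .    .    .    .    .    .    .    .    .    .    .    .
 0.76    .    .  142  144  143  137  129    .   57   80   78    .    .    .    .    .    .    .    .    .    .    .    .    .    .    .    .    .
 0.82    .  131  133  142  144  143    .  114  114  195  195    .    .    .    .    .    .    .    .    .    .    .    .    .    .    .    .    .
 0.88    .   43  133  133  141  145  144  114  112    .    .    .    .    .    .    .    .    .    .    .    .    .    .    .    .    .    .    .
 0.94    .    .    .  133  132  141  144  143    .    .    .    .    .    .    .    .    .    .    .    .    .    .    .    .    .    .    .    .
```

```bash
cat >> h.py <<'E'
from scipy.spatial.transform import Rotation as R
def cur():
    from cell import env
    o=env.get_obs(); w,x,y,z=o["orientation"]; return o,np.array(o["position"]),R.from_quat([x,y,z,w])
def yaw(r): x=r.as_matrix()[:,0]; return np.degrees(np.arctan2(x[1],x[0]))
def down(yw): # tool z straight down, x at yaw
    a=np.radians(yw); X=np.array([np.cos(a),np.sin(a),0]);Z=np.array([0,0,-1.]);return R.from_matrix(np.c_[X,np.cross(Z,X),Z])
def rows(wps,p0=None,r0=None):
    if p0 is None: _,p0,r0=cur()
    for x,y,z,yw,g in wps:
        d=r0.inv().apply(np.array([x,y,z])-p0); v=(r0.inv()*down(yw)).as_rotvec()
        print([float(t) for t in np.round(np.r_[d,v,g],4)])
def show():
    o,p,r=cur(); m=r.as_matrix(); print("t",round(float(o["t"]),3),"p",np.round(p,4),"yaw",round(yaw(r),2),"tilt",np.round(m[:2,2],4),"F",np.round(o["wrist_force"],1),"T",np.round(o["wrist_torque"],2),"open",round(float(o["opening"]),3),"q",np.round(o["q"],2))
E
python3 - <<'E'
from h import *
show()
a=np.linspace(73,-42.3,25)[1:]; rr=np.r_[np.linspace(.62,.56,8),np.full(8,.56),np.linspace(.56,.538,8)]
yw=np.linspace(73,58,25)[1:]
w=[(r*np.cos(np.radians(t)),r*np.sin(np.radians(t)),.25,y,.0854) for r,t,y in zip(rr,a,yw)]
rows(w[:8])
for k in(8,16):
    print(); x,y,z,q,g=w[k-1]; rows(w[k:k+8],np.array([x,y,z]),down(q))
E
```

```text
t 0.15 p [0.1827 0.5973 0.2305] yaw 73.0 tilt [-0.0004 -0.0015] F [ 0.1  0.  -0.1] T [0.04 0.   0.01] open 1.003 q [-1.34  0.38  0.02  1.37 -0.01  1.39 -0.05]
[-0.0068, 0.0519, -0.0195, 0.0001, 0.0015, 0.0109, 0.0854]
[-0.0218, 0.102, -0.0195, 0.0001, 0.0015, 0.0218, 0.0854]
[-0.0408, 0.15, -0.0194, 0.0001, 0.0015, 0.0327, 0.0854]
[-0.0635, 0.1956, -0.0194, 0.0001, 0.0015, 0.0436, 0.0854]
[-0.0896, 0.2384, -0.0194, 0.0001, 0.0015, 0.0545, 0.0854]
[-0.119, 0.2782, -0.0193, 0.0001, 0.0015, 0.0654, 0.0854]
[-0.1512, 0.3149, -0.0193, 0.0001, 0.0015, 0.0763, 0.0854]
[-0.186, 0.3481, -0.0192, 0.0001, 0.0015, 0.0873, 0.0854]

[-0.0275, 0.0381, 0.0, 0.0, 0.0, 0.0109, 0.0854]
[-0.0581, 0.0737, 0.0, 0.0, 0.0, 0.0218, 0.0854]
[-0.0915, 0.1066, 0.0, 0.0, 0.0, 0.0327, 0.0854]
[-0.1276, 0.1366, 0.0, 0.0, 0.0, 0.0436, 0.0854]
[-0.1661, 0.1635, 0.0, 0.0, 0.0, 0.0545, 0.0854]
[-0.2067, 0.1871, 0.0, 0.0, 0.0, 0.0654, 0.0854]
[-0.2491, 0.2072, 0.0, 0.0, 0.0, 0.0764, 0.0854]
[-0.293, 0.2236, 0.0, 0.0, 0.0, 0.0873, 0.0854]

[-0.0439, 0.0166, 0.0, 0.0, 0.0, 0.0109, 0.0854]
[-0.0898, 0.0264, 0.0, 0.0, 0.0, 0.0218, 0.0854]
[-0.1361, 0.0323, 0.0, 0.0, 0.0, 0.0327, 0.0854]
[-0.1824, 0.0343, 0.0, 0.0, 0.0, 0.0436, 0.0854]
[-0.2285, 0.0324, 0.0, 0.0, 0.0, 0.0545, 0.0854]
[-0.274, 0.0266, 0.0, 0.0, 0.0, 0.0654, 0.0854]
[-0.3186, 0.0171, 0.0, 0.0, 0.0, 0.0764, 0.0854]
[-0.362, 0.004, 0.0, 0.0, 0.0, 0.0873, 0.0854]
```

Call:
send_rows(motion=[[-0.007, 0.052, -0.02, 0, 0.0015, 0.011, 0.0854], [-0.022, 0.102, -0.02, 0, 0.0015, 0.022, 0.0854], [-0.041, 0.15, -0.02, 0, 0.0015, 0.033, 0.0854], [-0.0635, 0.1955, -0.02, 0, 0.0015, 0.044, 0.0854], [-0.09, 0.238, -0.02, 0, 0.0015, 0.0545, 0.0854], [-0.119, 0.278, -0.02, 0, 0.0015, 0.065, 0.0854], [-0.151, 0.315, -0.02, 0, 0.0015, 0.076, 0.0854], [-0.186, 0.348, -0.02, 0, 0.0015, 0.087, 0.0854]])

```text
t: 1.15
position: [0.4619, 0.3164, 0.2509]
orientation: [-0.0, 0.829, 0.559, 0.0]
wrist_force: [0.6, -0.2, 0.4]
opening: 0.998
```

Call:
send_rows(motion=[[-0.0275, 0.038, 0, 0, 0, 0.011, 0.0854], [-0.058, 0.074, 0, 0, 0, 0.022, 0.0854], [-0.0915, 0.1065, 0, 0, 0, 0.033, 0.0854], [-0.1275, 0.1365, 0, 0, 0, 0.0435, 0.0854], [-0.166, 0.1635, 0, 0, 0, 0.0545, 0.0854], [-0.207, 0.187, 0, 0, 0, 0.0655, 0.0854], [-0.249, 0.207, 0, 0, 0, 0.0765, 0.0854], [-0.293, 0.2235, 0, 0, 0, 0.087, 0.0854]])

```text
t: 2.15
position: [0.5585, -0.0387, 0.2505]
orientation: [-0.001, 0.853, 0.523, 0.0]
wrist_force: [0.2, -0.2, -0.4]
opening: 0.999
```

```bash
python3 -c "
from h import *
show()"
```

```text
t 2.15 p [ 0.5585 -0.0387  0.2505] yaw 63.02 tilt [-0.0001  0.0013] F [ 0.2 -0.2 -0.4] T [-0.05 -0.06 -0.01] open 0.999 q [-0.37  0.24  0.47  1.54 -0.11  1.38  1.21]
```

Call:
send_rows(motion=[[-0.044, 0.0165, 0, 0, 0, 0.011, 0.0854], [-0.09, 0.0265, 0, 0, 0, 0.022, 0.0854], [-0.136, 0.032, 0, 0, 0, 0.033, 0.0854], [-0.1825, 0.034, 0, 0, 0, 0.0435, 0.0854], [-0.2285, 0.0325, 0, 0, 0, 0.0545, 0.0854], [-0.274, 0.0265, 0, 0, 0, 0.0655, 0.0854], [-0.3185, 0.017, 0, 0, 0, 0.0765, 0.0854], [-0.362, 0.004, 0, 0, 0, 0.087, 0.0854]])

```text
t: 3.15
position: [0.3969, -0.3628, 0.2501]
orientation: [-0.001, 0.875, 0.485, 0.0]
wrist_force: [-0.2, -0.2, -0.6]
opening: 0.997
```

Run:
```python
from h import *
from cell import env
show()
o,p,r=cur(); c=env.read_camera("wrist"); cv2.imwrite("pics/w1.png",c["image"][:,:,::-1])
K=c["K"];d=c["depth"];v,u=np.mgrid[0:400,0:640]
P=np.stack([(u-K[0,2])/K[0,0]*d,(v-K[1,2])/K[1,1]*d,d],-1)
T=c["T_tool_cam"]; Q=P@T[:3,:3].T+T[:3,3]; W=r.apply(Q.reshape(-1,3)).reshape(Q.shape)+p; W[d==0]=np.nan
Rr=np.hypot(W[...,0]-.398,W[...,1]+.362)
m=(W[...,2]>.19)&(W[...,2]<.2)&(Rr<.05); q=W[m]; print("bar top",len(q),cv2.minAreaRect(q[:,:2].astype(np.float32)*1000),np.median(q[:,2]))
q2=q[:,:2]-q[:,:2].mean(0); w,V=np.linalg.eigh(q2.T@q2); print(q.mean(0),np.degrees(np.arctan2(V[1,1],V[0,1])))
m=(abs(W[...,2]-.116)<.004)&(Rr>.08)&(Rr<.095); q=W[m][:,:2];A=np.c_[2*q,np.ones(len(q))];x=np.linalg.lstsq(A,(q**2).sum(1),rcond=None)[0];print(len(q),x[:2],np.sqrt(x[2]+x[:2]@x[:2]))
```

```text
t 3.15 p [ 0.3969 -0.3628  0.2501] yaw 58.02 tilt [0.0001 0.0015] F [-0.2 -0.2 -0.6] T [ 0.02 -0.01 -0.01] open 0.997 q [ 0.1   0.21  0.69  1.61 -0.14  1.38  1.82]
bar top 2102 ((396.4200134277344, -361.78265380859375), (13.934320449829102, 67.52909851074219), 57.775306701660156) 0.1946908470476356
[ 0.39481904 -0.36079405  0.19456536] 148.3091418012458
5376 [ 0.39651939 -0.36175462] 0.08651791762865482
```

View pics/w1.png

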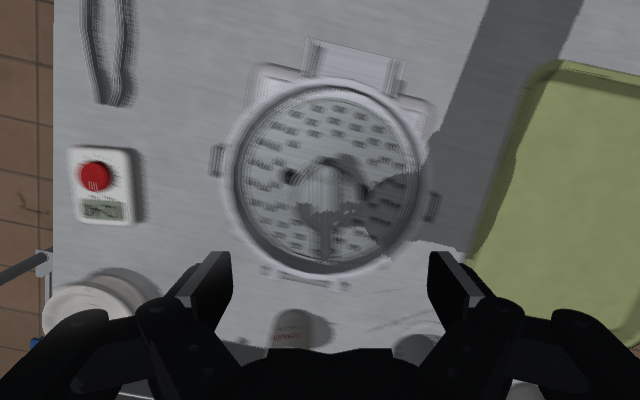

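Run:
```python
from h import *
show()
rows([(.3973,-.3621,.168,58,.0854)])
```

```text
t 3.2 p [ 0.3911 -0.3681  0.2506] yaw 57.5 tilt [-0.0012 -0.0009] F [-5.2 -3.9 -0.2] T [-0.23  0.31 -0.  ] open 1.002 q [ 0.1   0.21  0.7   1.61 -0.14  1.38  1.82]
[0.0085, 0.002, 0.0826, -0.0006, 0.0014, -0.0087, 0.0854]
```

Call:
send_rows(motion=[[0, 0, 0, 0, 0, 0, 0.0854], [0, 0, 0, 0, 0, 0, 0.0854], [0, 0, 0.01, 0, 0, 0, 0.0854], [0, 0, 0.02, 0, 0, 0, 0.0854], [0, 0, 0.03, 0, 0, 0, 0.0854], [0, 0, 0.03, 0, 0, 0, 0.0854], [0, 0, 0.03, 0, 0, 0, 0.0854], [0, 0, 0.03, 0, 0, 0, 0.0854]])

```text
t: 4.2
position: [0.3982, -0.362, 0.2207]
orientation: [-0.0, 0.874, 0.485, 0.001]
wrist_force: [0.3, 0.4, 0.6]
opening: 0.998
```

```bash
cat > look.py <<'E'
from h import *
from cell import env
import sys
def wristcloud(name):
    o,p,r=cur(); c=env.read_camera("wrist"); cv2.imwrite(f"pics/{name}.png",c["image"][:,:,::-1])
    K=c["K"];d=c["depth"];v,u=np.mgrid[0:400,0:640]
    P=np.stack([(u-K[0,2])/K[0,0]*d,(v-K[1,2])/K[1,1]*d,d],-1)
    T=c["T_tool_cam"]; Q=P@T[:3,:3].T+T[:3,3]; W=r.apply(Q.reshape(-1,3)).reshape(Q.shape)+p; W[d==0]=np.nan
    return W,c
E
python3 - <<'E'
from look import *
show()
W,c=wristcloud("w2")
Rr=np.hypot(W[...,0]-.398,W[...,1]+.362)
m=(W[...,2]>.188)&(W[...,2]<.2)&(Rr<.05); q=W[m]; print("bar top",len(q),cv2.minAreaRect(q[:,:2].astype(np.float32)*1000),np.median(q[:,2]))
m=(abs(W[...,2]-.116)<.004)&(Rr>.08)&(Rr<.095); q=W[m][:,:2];A=np.c_[2*q,np.ones(len(q))];x=np.linalg.lstsq(A,(q**2).sum(1),rcond=None)[0];print(len(q),x[:2],np.sqrt(x[2]+x[:2]@x[:2]))
E
```

```text
t 4.2 p [ 0.3982 -0.362   0.2207] yaw 58.03 tilt [0.001  0.0009] F [0.3 0.4 0.6] T [-0.02 -0.02  0.03] open 0.998 q [ 0.1   0.23  0.69  1.65 -0.15  1.31  1.83]
bar top 2798 ((396.5086364746094, -361.72552490234375), (14.189403533935547, 67.39540100097656), 58.175052642822266) 0.19467058571973067
6661 [ 0.39650977 -0.36172217] 0.08645248993243161
```

View pics/w2.png

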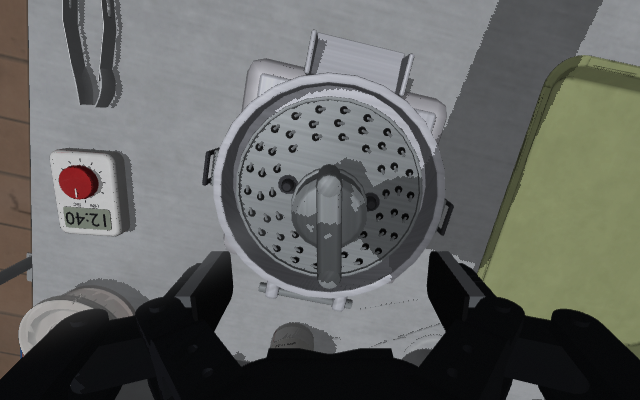

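The wrist picture is now sharp. The bar is upright at column 330, rows 165–290, centred between the fingers, and the dowel holes are at about (287,185) and (372,201). I descend and close.

Call:
send_rows(motion=[[-0.0005, -0.0008, 0.013, 0, 0, 0, 0.0854], [-0.0005, -0.0008, 0.028, 0, 0, 0, 0.0854], [-0.0005, -0.0008, 0.042, 0, 0, 0, 0.0854], [-0.0005, -0.0008, 0.053, 0, 0, 0, 0.0854], [-0.0005, -0.0008, 0.053, 0, 0, 0, 0.06], [-0.0005, -0.0008, 0.053, 0, 0, 0, 0.04], [-0.0005, -0.0008, 0.053, 0, 0, 0, 0.02], [-0.0005, -0.0008, 0.053, 0, 0, 0, 0.01]])

```text
t: 5.25
position: [0.3974, -0.3619, 0.1678]
orientation: [-0.0, 0.874, 0.485, 0.001]
wrist_force: [-5.2, 2.7, 8.9]
opening: 0.15
```

Call:
send_rows(motion=[[0, 0, 0, 0, 0, 0, 0.005], [0, 0, 0, 0, 0, 0, 0.0], [0, 0, 0, 0, 0, 0, 0.0], [0, 0, 0, 0, 0, 0, 0.0], [0, 0, 0, 0, 0, 0, 0.0], [0, 0, 0, 0, 0, 0, 0.0], [0, 0, 0, 0, 0, 0, 0.0], [0, 0, 0, 0, 0, 0, 0.0]])

```text
t: 6.25
position: [0.3973, -0.3619, 0.1679]
orientation: [-0.0, 0.874, 0.485, 0.001]
wrist_force: [-0.3, 1.0, 6.1]
opening: 0.15
```

```bash
python3 -c "
from h import *
show()"
```

```text
t 6.25 p [ 0.3973 -0.3619  0.1679] yaw 58.04 tilt [0.0012 0.001 ] F [-0.3  1.   6.1] T [ 0.17  0.23 -0.02] open 0.15 q [ 0.11  0.27  0.68  1.73 -0.18  1.2   1.85]
```

Gripped, with the opening stopped on the bar. Now a gentle clockwise start (+az).

Call:
send_rows(motion=[[0, 0, 0, 0, 0, 0.04, 0], [0, 0, 0, 0, 0, 0.08, 0], [0, 0, 0, 0, 0, 0.13, 0], [0, 0, 0, 0, 0, 0.18, 0], [0, 0, 0, 0, 0, 0.23, 0], [0, 0, 0, 0, 0, 0.28, 0], [0, 0, 0, 0, 0, 0.33, 0], [0, 0, 0, 0, 0, 0.38, 0]])

```text
t: 7.25
position: [0.3976, -0.3621, 0.168]
orientation: [0.0, 0.951, 0.311, 0.001]
wrist_force: [-0.1, 0.3, 4.7]
opening: 0.156
```

```bash
python3 -c "
from h import *
show()"
```

```text
t 7.25 p [ 0.3976 -0.3621  0.168 ] yaw 36.19 tilt [0.0017 0.0004] F [-0.1  0.3  4.7] T [-0.05  0.09  0.12] open 0.156 q [ 0.06  0.28  0.74  1.73 -0.2   1.21  1.49]
```

It gives: 0.38 rad turned, with the torque down to about 0.1 N m. I keep turning and follow the rise.

Call:
send_rows(motion=[[0, 0, 0, 0, 0, 0.1, 0], [0, 0, 0, 0, 0, 0.2, 0], [0, 0, 0, 0, 0, 0.3, 0], [0, 0, 0, 0, 0, 0.4, 0], [0, 0, -0.0002, 0, 0, 0.5, 0], [0, 0, -0.0005, 0, 0, 0.6, 0], [0, 0, -0.0009, 0, 0, 0.7, 0], [0, 0, -0.0012, 0, 0, 0.8, 0]])

```text
t: 8.25
position: [0.3974, -0.3622, 0.1693]
orientation: [-0.0, 0.996, -0.085, 0.001]
wrist_force: [-0.7, 0.6, 6.4]
opening: 0.157
```

```bash
python3 -c "
from h import *
show()"
```

```text
t 8.25 p [ 0.3974 -0.3622  0.1693] yaw -9.75 tilt [0.0016 0.0004] F [-0.7  0.6  6.4] T [0.02 0.28 0.08] open 0.157 q [-0.05  0.31  0.89  1.73 -0.26  1.22  0.74]
```

Call:
send_rows(motion=[[0, 0, -0.0003, 0, 0, 0.1, 0], [0, 0, -0.0006, 0, 0, 0.2, 0], [0, 0, -0.001, 0, 0, 0.3, 0], [0, 0, -0.0013, 0, 0, 0.4, 0], [0, 0, -0.0016, 0, 0, 0.5, 0], [0, 0, -0.0019, 0, 0, 0.6, 0], [0, 0, -0.0022, 0, 0, 0.7, 0], [0, 0, -0.0026, 0, 0, 0.8, 0]])

```text
t: 9.25
position: [0.3976, -0.362, 0.1719]
orientation: [-0.001, 0.885, -0.466, 0.001]
wrist_force: [-0.9, -0.1, 6.3]
opening: 0.156
```

```bash
python3 -c "
from h import *
show()"
```

```text
t 9.25 p [ 0.3976 -0.362   0.1719] yaw -55.57 tilt [0.0016 0.0007] F [-0.9 -0.1  6.3] T [0.21 0.19 0.09] open 0.156 q [-0.16  0.37  1.06  1.73 -0.34  1.24  0.01]
```

Call:
send_rows(motion=[[0, 0, -0.0003, 0, 0, 0.1, 0], [0, 0, -0.0006, 0, 0, 0.2, 0], [0, 0, -0.001, 0, 0, 0.3, 0], [0, 0, -0.0013, 0, 0, 0.4, 0], [0, 0, -0.0016, 0, 0, 0.5, 0], [0, 0, -0.0019, 0, 0, 0.6, 0], [0, 0, -0.0022, 0, 0, 0.7, 0], [0, 0, -0.0023, 0, 0, 0.73, 0]])

```text
t: 10.25
position: [0.3978, -0.3621, 0.1742]
orientation: [0.001, -0.661, 0.751, -0.0]
wrist_force: [0.3, 1.1, 7.5]
opening: 0.152
```

Run:
```python
from h import *
from cell import env
show()
s=env.read_camera("side"); np.savez("pics/s1.npz",**s)
S=cloud(s); Rr=np.hypot(S[...,0]-.3975,S[...,1]+.362)
b=cv2.resize(s["image"][130:300,170:340],None,fx=3.5,fy=3.5);cv2.imwrite("pics/s1.png",b[:,:,::-1])
```

```text
t 10.25 p [ 0.3978 -0.3621  0.1742] yaw -97.32 tilt [0.0016 0.0001] F [0.3 1.1 7.5] T [0.08 0.06 0.1 ] open 0.152 q [-0.26  0.45  1.23  1.73 -0.45  1.28 -0.62]
```

View pics/s1.png

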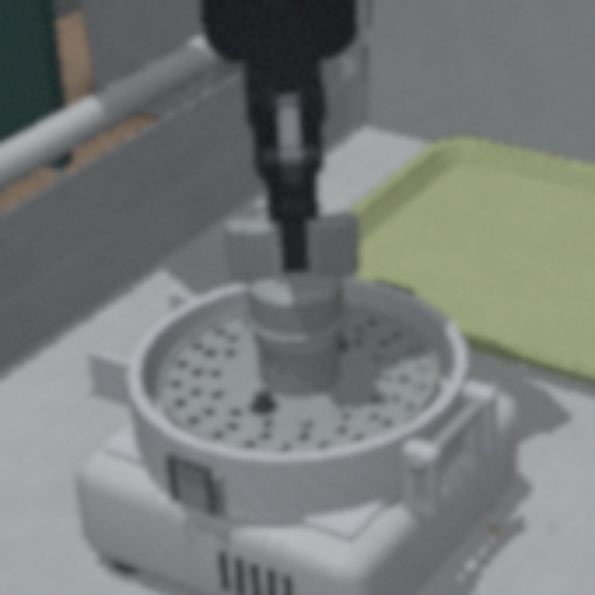

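The bar has turned about 2.7 rad and the nut is still upright over the boss at about (300,310). I lift gently and watch the force.

Call:
send_rows(motion=[[0, 0, -0.001, 0, 0, 0.01, 0], [0, 0, -0.002, 0, 0, 0.02, 0], [0, 0, -0.003, 0, 0, 0.03, 0], [0, 0, -0.004, 0, 0, 0.03, 0], [0, 0, -0.005, 0, 0, 0.03, 0], [0, 0, -0.006, 0, 0, 0.03, 0], [0, 0, -0.006, 0, 0, 0.03, 0], [0, 0, -0.006, 0, 0, 0.03, 0]])

```text
t: 11.3
position: [0.3971, -0.3616, 0.1794]
orientation: [0.001, -0.65, 0.76, 0.0]
wrist_force: [-0.4, 0.9, -1.3]
opening: 0.154
```

```bash
python3 -c "
from h import *
show()"
```

```text
t 11.3 p [ 0.3971 -0.3616  0.1794] yaw -98.95 tilt [0.0004 0.0015] F [-0.4  0.9 -1.3] T [ 0.    0.02 -0.06] open 0.154 q [-0.27  0.45  1.25  1.73 -0.45  1.29 -0.65]
```

Run:
```python
from h import *
A=np.array([.3975,-.3618]);B=np.array([.701,-.198])
w=[(*A,.19,-99,0),(*A,.202,-99,0),(*A,.214,-96,0),(*A,.224,-92,0)]
N=14;f=np.linspace(0,1,N+1)[1:];f=f*f*(3-2*f)
w+=[(*(A+(B-A)*t),.224-(.06*max(0,(t-.6)/.4)),-92+48*t,0) for t in f]
w+=[(*B,.15,-44,0),(*B,.14,-44,0)]+[(*B,.13,-44,0)]*4
rows(w[:8])
for k in (8,16):
    print();x,y,z,q,g=w[k-1];rows(w[k:k+8],np.array([x,y,z]),down(q))
```

```text
[0.0001, -0.0004, -0.0106, -0.0002, 0.0015, 0.0009, 0.0]
[0.0001, -0.0004, -0.0226, -0.0002, 0.0015, 0.0009, 0.0]
[0.0001, -0.0004, -0.0346, -0.0002, 0.0015, -0.0514, 0.0]
[0.0, -0.0004, -0.0446, -0.0003, 0.0015, -0.1212, 0.0]
[-0.003, -0.0044, -0.0446, -0.0003, 0.0015, -0.1335, 0.0]
[-0.0115, -0.0156, -0.0446, -0.0003, 0.0015, -0.1677, 0.0]
[-0.0246, -0.0328, -0.0446, -0.0003, 0.0015, -0.2202, 0.0]
[-0.0414, -0.0548, -0.0445, -0.0004, 0.0015, -0.2873, 0.0]

[-0.0114, -0.0301, 0.0, 0.0, 0.0, -0.0782, 0.0]
[-0.024, -0.063, 0.0, 0.0, 0.0, -0.1636, 0.0]
[-0.037, -0.0973, 0.0, 0.0, 0.0, -0.2528, 0.0]
[-0.0501, -0.1316, 0.001, 0.0, 0.0, -0.3419, 0.0]
[-0.0626, -0.1644, 0.0163, 0.0, 0.0, -0.4274, 0.0]
[-0.074, -0.1945, 0.0303, 0.0, 0.0, -0.5056, 0.0]
[-0.0839, -0.2204, 0.0423, 0.0, 0.0, -0.5728, 0.0]
[-0.0916, -0.2406, 0.0517, 0.0, 0.0, -0.6253, 0.0]

[0.0036, -0.0136, 0.0061, 0.0, 0.0, -0.0342, 0.0]
[0.0049, -0.0185, 0.0083, 0.0, 0.0, -0.0464, 0.0]
[0.0049, -0.0185, 0.0223, 0.0, 0.0, -0.0464, 0.0]
[0.0049, -0.0185, 0.0323, 0.0, 0.0, -0.0464, 0.0]
[0.0049, -0.0185, 0.0423, 0.0, 0.0, -0.0464, 0.0]
[0.0049, -0.0185, 0.0423, 0.0, 0.0, -0.0464, 0.0]
[0.0049, -0.0185, 0.0423, 0.0, 0.0, -0.0464, 0.0]
[0.0049, -0.0185, 0.0423, 0.0, 0.0, -0.0464, 0.0]
```

Call:
send_rows(motion=[[0, 0, -0.0105, 0, 0, 0, 0], [0, 0, -0.0225, 0, 0, 0, 0], [0, 0, -0.0345, 0, 0, -0.05, 0], [0, 0, -0.0445, 0, 0, -0.12, 0], [-0.003, -0.0045, -0.0445, 0, 0, -0.135, 0], [-0.0115, -0.0155, -0.0445, 0, 0, -0.17, 0], [-0.0245, -0.033, -0.0445, 0, 0, -0.22, 0], [-0.0415, -0.055, -0.0445, 0, 0, -0.287, 0]])

```text
t: 12.3
position: [0.4597, -0.328, 0.2236]
orientation: [-0.001, 0.753, -0.658, -0.001]
wrist_force: [0.8, 0.0, -1.1]
opening: 0.15
```

Call:
send_rows(motion=[[-0.0115, -0.03, 0, 0, 0, -0.078, 0], [-0.024, -0.063, 0, 0, 0, -0.164, 0], [-0.037, -0.0975, 0, 0, 0, -0.253, 0], [-0.05, -0.1315, 0.001, 0, 0, -0.342, 0], [-0.0625, -0.1645, 0.0165, 0, 0, -0.4275, 0], [-0.074, -0.1945, 0.03, 0, 0, -0.5055, 0], [-0.084, -0.2205, 0.0425, 0, 0, -0.573, 0], [-0.0915, -0.2405, 0.0515, 0, 0, -0.6255, 0]])

```text
t: 13.3
position: [0.6866, -0.2036, 0.1703]
orientation: [-0.001, 0.92, -0.393, -0.001]
wrist_force: [-0.5, -0.6, -1.5]
opening: 0.154
```

Call:
send_rows(motion=[[0.0035, -0.0135, 0.006, 0, 0, -0.034, 0], [0.005, -0.0185, 0.0085, 0, 0, -0.0465, 0], [0.005, -0.0185, 0.022, 0, 0, -0.0465, 0], [0.005, -0.0185, 0.032, 0, 0, -0.0465, 0], [0.005, -0.0185, 0.042, 0, 0, -0.0465, 0], [0.005, -0.0185, 0.042, 0, 0, -0.0465, 0], [0.005, -0.0185, 0.042, 0, 0, -0.0465, 0], [0.005, -0.0185, 0.042, 0, 0, -0.0465, 0]])

```text
t: 14.3
position: [0.7016, -0.1981, 0.1314]
orientation: [-0.001, 0.927, -0.375, 0.0]
wrist_force: [0.2, 0.6, -1.6]
opening: 0.157
```

Run:
```python
from h import *
from cell import env
show()
s=env.read_camera("side"); np.savez("pics/s2.npz",**s)
cv2.imwrite("pics/s2.png",s["image"][:,:,::-1])
rows([(.701,-.198,.05,-44,0),(.701,-.198,.036,-44,0)])
```

```text
t 14.3 p [ 0.7016 -0.1981  0.1314] yaw -44.0 tilt [0.0013 0.0011] F [ 0.2  0.6 -1.6] T [ 0.01  0.   -0.03] open 0.157 q [-0.21  0.79  0.83  1.19 -0.57  1.38 -0.21]
[-0.0005, 0.0004, 0.0814, -0.0017, -0.0002, 0.0, 0.0]
[-0.0005, 0.0005, 0.0954, -0.0017, -0.0002, 0.0, 0.0]
```

View pics/s2.png

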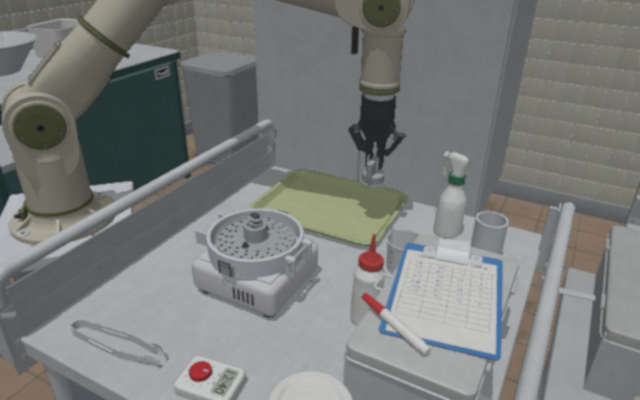

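The nut hangs upright at about (372,175) above the tray, and the disc has stayed on the slicer at (255,237). I lower it.

Call:
send_rows(motion=[[-0.0005, 0.0005, 0.015, -0.0015, 0, 0, 0], [-0.0005, 0.0005, 0.035, -0.0015, 0, 0, 0], [-0.0005, 0.0005, 0.055, -0.0015, 0, 0, 0], [-0.0005, 0.0005, 0.072, -0.0015, 0, 0, 0], [-0.0005, 0.0005, 0.082, -0.0015, 0, 0, 0], [-0.0005, 0.0005, 0.088, -0.0015, 0, 0, 0], [-0.0005, 0.0005, 0.09, -0.0015, 0, 0, 0], [-0.0005, 0.0005, 0.09, -0.0015, 0, 0, 0]])

```text
t: 15.35
position: [0.7009, -0.1981, 0.0413]
orientation: [-0.0, 0.927, -0.375, 0.0]
wrist_force: [0.2, -0.3, -1.2]
opening: 0.154
```

Run:
```python
from h import *
show()
```

```text
t 15.35 p [ 0.7009 -0.1981  0.0413] yaw -44.0 tilt [0.0001 0.0001] F [ 0.2 -0.3 -1.2] T [-0.02  0.02 -0.01] open 0.154 q [-0.21  0.87  0.79  1.28 -0.61  1.23 -0.18]
```

Call:
send_rows(motion=[[0, 0, 0.001, 0, 0, 0, 0], [0, 0, 0.002, 0, 0, 0, 0], [0, 0, 0.003, 0, 0, 0, 0], [0, 0, 0.004, 0, 0, 0, 0], [0, 0, 0.005, 0, 0, 0, 0], [0, 0, 0.0055, 0, 0, 0, 0], [0, 0, 0.0055, 0, 0, 0, 0], [0, 0, 0.0055, 0, 0, 0, 0]])

```text
t: 16.35
position: [0.7007, -0.1979, 0.0359]
orientation: [-0.0, 0.927, -0.375, -0.0]
wrist_force: [-3.1, 1.5, 5.8]
opening: 0.152
```

Run:
```python
from h import *
from cell import env
show()
s=env.read_camera("side")
b=cv2.resize(s["image"][110:240,260:420],None,fx=4.5,fy=4.5);cv2.imwrite("pics/s3.png",b[:,:,::-1])
```

```text
t 16.35 p [ 0.7007 -0.1979  0.0359] yaw -44.0 tilt [-0.0004  0.0004] F [-3.1  1.5  5.8] T [ 0.36  0.76 -0.03] open 0.152 q [-0.21  0.87  0.78  1.28 -0.61  1.22 -0.18]
```

View pics/s3.png

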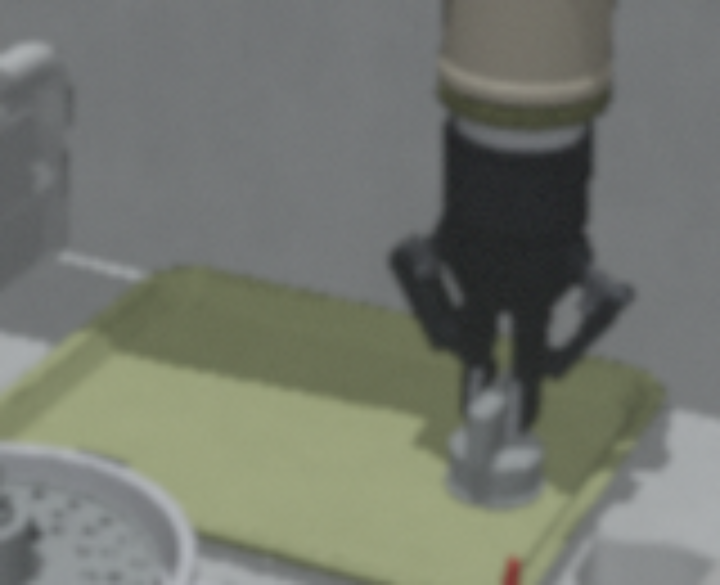

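The nut stands on the tray floor and the wrist force reads +5.8 N (nut seated). I open and go up.

Call:
send_rows(motion=[[0, 0, 0, 0, 0, 0, 0.016], [0, 0, 0, 0, 0, 0, 0.03], [0, 0, 0, 0, 0, 0, 0.05], [0, 0, 0, 0, 0, 0, 0.06], [0, 0, -0.003, 0, 0, 0, 0.06], [0, 0, -0.013, 0, 0, 0, 0.06], [0, 0, -0.03, 0, 0, 0, 0.06], [0, 0, -0.05, 0, 0, 0, 0.06]])

```text
t: 17.4
position: [0.7009, -0.198, 0.087]
orientation: [-0.0, 0.927, -0.375, -0.0]
wrist_force: [-1.2, 0.3, 0.1]
opening: 0.703
```

Run:
```python
from h import *
show()
A=np.array([.7007,-.1979]);B=np.array([.3973,-.362])
w=[(*A,.12,-44,.0854),(*A,.16,-44,.0854),(*A,.20,-44,.0854)]
N=11;f=np.linspace(0,1,N+1)[1:];f=f*f*(3-2*f)
w+=[(*(A+(B-A)*t),.2+.03*min(1,2*t),-44,.0854) for t in f]
w+=[(*B,.23,-44,.0854)]*2
rows(w[:8])
print();x,y,z,q,g=w[7];rows(w[8:],np.array([x,y,z]),down(q))
```

```text
t 17.4 p [ 0.7009 -0.198   0.087 ] yaw -44.0 tilt [-0.  0.] F [-1.2  0.3  0.1] T [0.05 0.02 0.03] open 0.703 q [-0.22  0.83  0.81  1.24 -0.58  1.31 -0.19]
[-0.0002, 0.0, -0.033, -0.0, 0.0, 0.0, 0.0854]
[-0.0002, 0.0, -0.073, -0.0, 0.0, 0.0, 0.0854]
[-0.0002, 0.0, -0.113, -0.0, 0.0, 0.0, 0.0854]
[-0.0026, 0.0077, -0.1144, -0.0, 0.0, 0.0, 0.0854]
[-0.0093, 0.0287, -0.1182, -0.0, 0.0, 0.0, 0.0854]
[-0.0192, 0.0601, -0.1239, -0.0, 0.0, 0.0, 0.0854]
[-0.0315, 0.0989, -0.131, -0.0, 0.0, 0.0, 0.0854]
[-0.0453, 0.1421, -0.1389, -0.0, 0.0, 0.0, 0.0854]

[-0.0142, 0.0447, -0.0041, 0.0, 0.0, 0.0, 0.0854]
[-0.0279, 0.0879, -0.0041, 0.0, 0.0, 0.0, 0.0854]
[-0.0402, 0.1267, -0.0041, 0.0, 0.0, 0.0, 0.0854]
[-0.0501, 0.1581, -0.0041, 0.0, 0.0, 0.0, 0.0854]
[-0.0568, 0.1791, -0.0041, 0.0, 0.0, 0.0, 0.0854]
[-0.0592, 0.1868, -0.0041, 0.0, 0.0, 0.0, 0.0854]
[-0.0592, 0.1868, -0.0041, 0.0, 0.0, 0.0, 0.0854]
[-0.0592, 0.1868, -0.0041, 0.0, 0.0, 0.0, 0.0854]
```

Call:
send_rows(motion=[[0, 0, -0.033, 0, 0, 0, 0.0854], [0, 0, -0.073, 0, 0, 0, 0.0854], [0, 0, -0.113, 0, 0, 0, 0.0854], [-0.0025, 0.0075, -0.1145, 0, 0, 0, 0.0854], [-0.009, 0.0285, -0.118, 0, 0, 0, 0.0854], [-0.019, 0.06, -0.124, 0, 0, 0, 0.0854], [-0.0315, 0.099, -0.131, 0, 0, 0, 0.0854], [-0.045, 0.142, -0.139, 0, 0, 0, 0.0854]])

```text
t: 18.4
position: [0.5683, -0.2692, 0.2247]
orientation: [-0.0, 0.927, -0.374, -0.0]
wrist_force: [0.8, -0.5, 1.3]
opening: 1.002
```

Call:
send_rows(motion=[[-0.014, 0.0445, -0.004, 0, 0, 0, 0.0854], [-0.028, 0.088, -0.004, 0, 0, 0, 0.0854], [-0.04, 0.1265, -0.004, 0, 0, 0, 0.0854], [-0.05, 0.158, -0.004, 0, 0, 0, 0.0854], [-0.057, 0.179, -0.004, 0, 0, 0, 0.0854], [-0.059, 0.187, -0.004, 0, 0, 0, 0.0854], [-0.059, 0.187, -0.004, 0, 0, 0, 0.0854], [-0.059, 0.187, -0.004, 0, 0, 0, 0.0854]])

```text
t: 19.4
position: [0.3987, -0.3615, 0.2282]
orientation: [0.0, 0.928, -0.374, -0.0]
wrist_force: [0.6, -0.4, 0.1]
opening: 1.002
```

Run:
```python
from look import *
show()
W,c=wristcloud("w3")
t=env.read_camera("top"); np.savez("pics/t3.npz",**t); cv2.imwrite("pics/t3.png",t["image"][:,:,::-1])
def circ(W,z,r0,r1,nm,ce=(.3973,-.362)):
    ce=np.array(ce)
    for _ in range(4):
        Rr=np.hypot(W[...,0]-ce[0],W[...,1]-ce[1])
        m=(abs(W[...,2]-z)<.004)&(Rr>r0)&(Rr<r1); q=W[m][:,:2]
        if len(q)<15: print(nm,"few",len(q));return
        A=np.c_[2*q,np.ones(len(q))];x=np.linalg.lstsq(A,(q**2).sum(1),rcond=None)[0];ce=x[:2]
    print(nm,len(q),ce,np.sqrt(x[2]+x[:2]@x[:2]))
T=cloud(t)
for n,X in(("wrist",W),("top",T)):
    circ(X,.116,.08,.095,n+" wall"); circ(X,.157,0,.02,n+" shafttop"); circ(X,.135,.016,.024,n+" boss")
    Rr=np.hypot(X[...,0]-.3973,X[...,1]+.362); m=(abs(X[...,2]-.157)<.003)&(Rr<.02);print(n,m.sum(),X[m].mean(0))
# nut in tray from top
d=np.hypot(T[...,0]-.701,T[...,1]+.198);m=(d<.05)&(T[...,2]>.055)&(T[...,2]<.07);q=T[m];print("nut bar",len(q),q[:,2].max(),cv2.minAreaRect(q[:,:2].astype(np.float32)*1000))
```

```text
t 19.4 p [ 0.3987 -0.3615  0.2282] yaw -43.88 tilt [-0.0009  0.0003] F [ 0.6 -0.4  0.1] T [-0.05 -0.01  0.03] open 1.002 q [-0.17  0.3   1.05  1.65 -0.27  1.35  0.15]
wrist wall 6211 [ 0.39744735 -0.36168148] 0.08649431079708193
wrist shafttop 626 [ 0.39729338 -0.36169397] 0.007612124466198754
wrist boss 968 [ 0.39725693 -0.36188679] 0.019219137352747658
wrist 521 [ 0.39742973 -0.36161474  0.15610973]
top wall 545 [ 0.39782639 -0.36252784] 0.08728004104038133
top shafttop few 0
top boss few 0
top 0 [nan nan nan]
nut bar 216 0.06865149370990353 ((700.1007690429688, -198.97769165039062), (65.84237670898438, 13.798060417175293), 44.606056213378906)<stdin>:16: RuntimeWarning: Mean of empty slice.
  ret = um.true_divide(
```

View pics/w3.png

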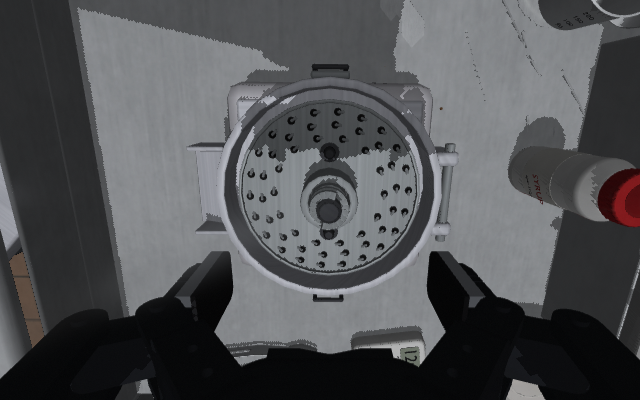

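View pics/t3.png

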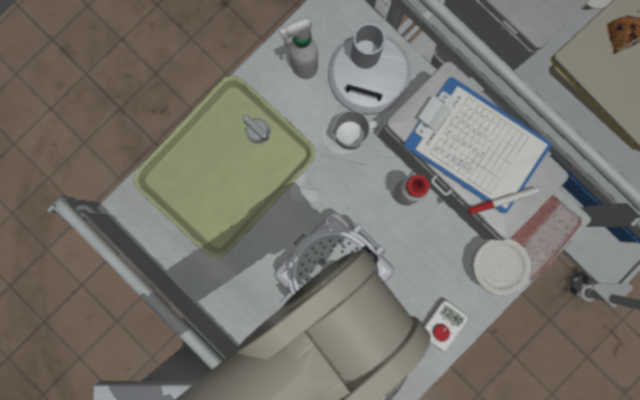

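The nut stands on the tray at (257,128) in the top picture. In the wrist picture the boss (330,192) and shaft are centred between the fingers, and the dowels are at (330,152) and (330,233), perpendicular to the jaws. I descend to the boss.

Call:
send_rows(motion=[[0, 0, 0, 0, 0, 0, 0.0854], [0, 0, 0.02, 0, 0, 0, 0.0854], [0, 0, 0.04, 0, 0, 0, 0.0854], [0, 0, 0.06, 0, 0, 0, 0.0854], [0, 0, 0.08, 0, 0, 0, 0.0854], [0, 0, 0.09, 0, 0, 0, 0.0854], [0, 0, 0.09, 0, 0, 0, 0.0854], [0, 0, 0.09, 0, 0, 0, 0.0854]])

```text
t: 20.5
position: [0.3977, -0.3627, 0.1391]
orientation: [0.0, 0.927, -0.375, 0.0]
wrist_force: [0.4, -0.4, -0.2]
opening: 1.001
```

Run:
```python
from look import *
show(); rows([(.3974,-.3619,.107,-44,.0854)])
```

```text
t 20.5 p [ 0.3977 -0.3627  0.1391] yaw -44.0 tilt [ 0.0002 -0.0004] F [ 0.4 -0.4 -0.2] T [ 0.01 -0.   -0.01] open 1.001 q [-0.11  0.39  1.    1.77 -0.35  1.17  0.22]
[-0.0008, -0.0004, 0.0321, 0.0002, -0.0004, -0.0001, 0.0854]
```

Call:
send_rows(motion=[[-0.0005, -0.0003, 0.012, 0, 0, 0, 0.0854], [-0.0008, -0.0003, 0.022, 0, 0, 0, 0.0854], [-0.0008, -0.0003, 0.029, 0, 0, 0, 0.0854], [-0.0008, -0.0003, 0.032, 0, 0, 0, 0.0854], [-0.0008, -0.0003, 0.032, 0, 0, 0, 0.07], [-0.0008, -0.0003, 0.032, 0, 0, 0, 0.056], [-0.0008, -0.0003, 0.032, 0, 0, 0, 0.05], [-0.0008, -0.0003, 0.032, 0, 0, 0, 0.046]])

```text
t: 21.5
position: [0.3971, -0.3616, 0.1066]
orientation: [-0.0, 0.927, -0.375, -0.0]
wrist_force: [-0.2, 1.1, 0.5]
opening: 0.541
```

Run:
```python
from look import *
show()
s=env.read_camera("side")
b=cv2.resize(s["image"][140:300,170:340],None,fx=3.7,fy=3.7,interpolation=cv2.INTER_CUBIC);cv2.imwrite("pics/s4.png",b[:,:,::-1])
```

```text
t 21.5 p [ 0.3971 -0.3616  0.1066] yaw -44.0 tilt [-0.0003  0.0002] F [-0.2  1.1  0.5] T [-0.08  0.01  0.04] open 0.541 q [-0.09  0.43  0.97  1.81 -0.39  1.11  0.25]
```

View pics/s4.png

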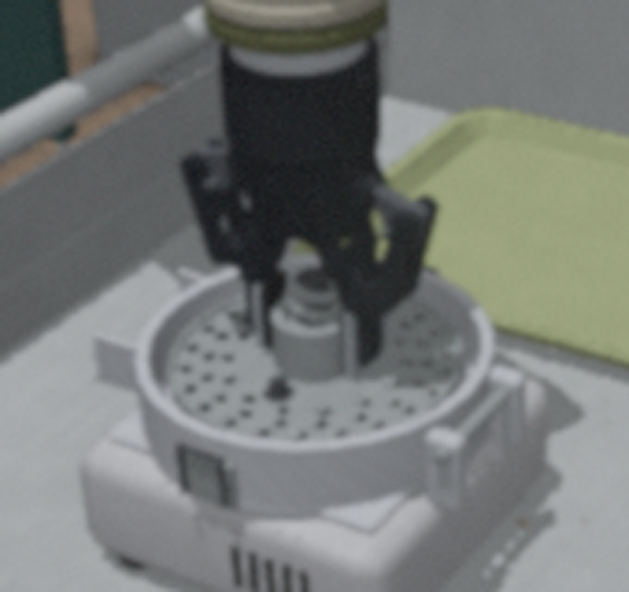

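The fingers straddle the boss at (310,345), with their tips just above the plate. I close.

Call:
send_rows(motion=[[0, 0, 0, 0, 0, 0, 0.043], [0, 0, 0, 0, 0, 0, 0.04], [0, 0, 0, 0, 0, 0, 0.03], [0, 0, 0, 0, 0, 0, 0.02], [0, 0, 0, 0, 0, 0, 0.02], [0, 0, 0, 0, 0, 0, 0.02], [0, 0, 0, 0, 0, 0, 0.02], [0, 0, 0, 0, 0, 0, 0.02]])

```text
t: 22.55
position: [0.3972, -0.3617, 0.1069]
orientation: [-0.0, 0.927, -0.375, -0.0]
wrist_force: [-1.7, 1.2, 5.0]
opening: 0.502
```

Run:
```python
from look import *
show()
```

```text
t 22.55 p [ 0.3972 -0.3617  0.1069] yaw -44.0 tilt [-0.      0.0002] F [-1.7  1.2  5. ] T [0.3  0.17 0.01] open 0.502 q [-0.09  0.43  0.97  1.81 -0.39  1.11  0.25]
```

Gripped: opening 0.50 is about 43 mm. I lift slowly off the dowels.

Call:
send_rows(motion=[[0, 0, -0.001, 0, 0, 0, 0.02], [0, 0, -0.002, 0, 0, 0, 0.02], [0, 0, -0.004, 0, 0, 0, 0.02], [0, 0, -0.006, 0, 0, 0, 0.02], [0, 0, -0.008, 0, 0, 0, 0.02], [0, 0, -0.01, 0, 0, 0, 0.02], [0, 0, -0.012, 0, 0, 0, 0.02], [0, 0, -0.012, 0, 0, 0, 0.02]])

```text
t: 23.55
position: [0.397, -0.3616, 0.1186]
orientation: [-0.0, 0.927, -0.375, -0.0]
wrist_force: [-0.3, 0.8, -4.6]
opening: 0.502
```

Run:
```python
from look import *
show()
s=env.read_camera("side")
b=cv2.resize(s["image"][140:300,170:340],None,fx=3.7,fy=3.7,interpolation=cv2.INTER_CUBIC);cv2.imwrite("pics/s5.png",b[:,:,::-1])
```

```text
t 23.55 p [ 0.397  -0.3616  0.1186] yaw -44.0 tilt [-0.0005  0.0004] F [-0.3  0.8 -4.6] T [-0.04 -0.    0.05] open 0.502 q [-0.1   0.41  0.98  1.8  -0.38  1.13  0.24]
```

View pics/s5.png

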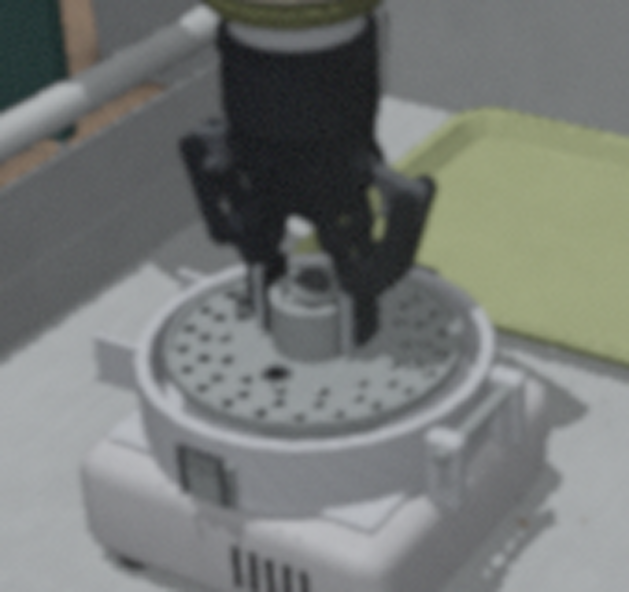

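The disc is coming up level, with small forces. I carry on straight up.

Call:
send_rows(motion=[[0, 0, -0.004, 0, 0, 0, 0.02], [0, 0, -0.011, 0, 0, 0, 0.02], [0, 0, -0.02, 0, 0, 0, 0.02], [0, 0, -0.03, 0, 0, 0, 0.02], [0, 0, -0.041, 0, 0, 0, 0.02], [0, 0, -0.053, 0, 0, 0, 0.02], [0, 0, -0.064, 0, 0, 0, 0.02], [0, 0, -0.07, 0, 0, 0, 0.02]])

```text
t: 24.6
position: [0.3972, -0.3618, 0.1893]
orientation: [0.0, 0.927, -0.375, 0.0]
wrist_force: [0.2, 0.0, -3.1]
opening: 0.5
```

Run:
```python
from look import *
show()
A=np.array([.3972,-.3617]);B=np.array([.5875,-.092])
N=14;f=np.linspace(0,1,N+1)[1:];f=f*f*(3-2*f)
w=[(*(A+(B-A)*t),.189-.06*max(0,(t-.75)/.25),-44,.02) for t in f]
w+=[(*B,.11,-44,.02),(*B,.095,-44,.02)]
rows(w[:8]);print();x,y,z,q,g=w[7];rows(w[8:],np.array([x,y,z]),down(q))
```

```text
t 24.6 p [ 0.3972 -0.3618  0.1893] yaw -44.0 tilt [ 0.0001 -0.0001] F [ 0.2  0.  -3.1] T [-0.   -0.02  0.01] open 0.5 q [-0.15  0.33  1.03  1.71 -0.3   1.27  0.18]
[-0.0008, -0.0048, 0.0003, -0.0, -0.0002, 0.0001, 0.02]
[-0.0029, -0.0181, 0.0003, -0.0, -0.0002, 0.0001, 0.02]
[-0.006, -0.0385, 0.0003, -0.0, -0.0002, 0.0001, 0.02]
[-0.0101, -0.0647, 0.0003, -0.0, -0.0002, 0.0001, 0.02]
[-0.0148, -0.0951, 0.0003, -0.0, -0.0002, 0.0001, 0.02]
[-0.0199, -0.1284, 0.0003, -0.0, -0.0002, 0.0001, 0.02]
[-0.0253, -0.1631, 0.0003, -0.0, -0.0002, 0.0001, 0.02]
[-0.0307, -0.1978, 0.0003, -0.0, -0.0002, 0.0001, 0.02]

[-0.0051, -0.0333, 0.0, 0.0, 0.0, 0.0, 0.02]
[-0.0099, -0.0637, 0.0124, 0.0, 0.0, 0.0, 0.02]
[-0.0139, -0.0899, 0.0317, 0.0, 0.0, 0.0, 0.02]
[-0.0171, -0.1103, 0.0467, 0.0, 0.0, 0.0, 0.02]
[-0.0191, -0.1236, 0.0565, 0.0, 0.0, 0.0, 0.02]
[-0.0199, -0.1284, 0.06, 0.0, 0.0, 0.0, 0.02]
[-0.0199, -0.1284, 0.079, 0.0, 0.0, 0.0, 0.02]
[-0.0199, -0.1284, 0.094, 0.0, 0.0, 0.0, 0.02]
```

Call:
send_rows(motion=[[-0.001, -0.005, 0, 0, 0, 0, 0.02], [-0.003, -0.018, 0, 0, 0, 0, 0.02], [-0.006, -0.0385, 0, 0, 0, 0, 0.02], [-0.01, -0.0645, 0, 0, 0, 0, 0.02], [-0.015, -0.095, 0, 0, 0, 0, 0.02], [-0.02, -0.1285, 0, 0, 0, 0, 0.02], [-0.0255, -0.163, 0, 0, 0, 0, 0.02], [-0.0305, -0.198, 0, 0, 0, 0, 0.02]])

```text
t: 25.6
position: [0.5134, -0.1956, 0.1878]
orientation: [-0.0, 0.927, -0.374, -0.001]
wrist_force: [-0.4, -0.5, -3.6]
opening: 0.501
```

Call:
send_rows(motion=[[-0.005, -0.0335, 0, 0, 0, 0, 0.02], [-0.01, -0.0635, 0.0125, 0, 0, 0, 0.02], [-0.014, -0.09, 0.0315, 0, 0, 0, 0.02], [-0.017, -0.1105, 0.0465, 0, 0, 0, 0.02], [-0.019, -0.1235, 0.0565, 0, 0, 0, 0.02], [-0.02, -0.1285, 0.066, 0, 0, 0, 0.02], [-0.02, -0.1285, 0.08, 0, 0, 0, 0.02], [-0.02, -0.1285, 0.09, 0, 0, 0, 0.02]])

```text
t: 26.6
position: [0.5868, -0.0926, 0.0976]
orientation: [0.0, 0.927, -0.375, -0.001]
wrist_force: [-0.2, -0.1, -4.1]
opening: 0.504
```

Call:
send_rows(motion=[[0, 0, 0.012, 0, 0, 0, 0.02], [0, 0, 0.027, 0, 0, 0, 0.02], [0, 0, 0.042, 0, 0, 0, 0.02], [0, 0, 0.055, 0, 0, 0, 0.02], [0, 0, 0.064, 0, 0, 0, 0.02], [0, 0, 0.07, 0, 0, 0, 0.02], [0, 0, 0.072, 0, 0, 0, 0.02], [0, 0, 0.072, 0, 0, 0, 0.02]])

```text
t: 27.6
position: [0.5876, -0.0917, 0.0266]
orientation: [-0.0, 0.927, -0.375, -0.0]
wrist_force: [-0.4, 0.1, -3.2]
opening: 0.496
```

Run:
```python
from look import *
show()
s=env.read_camera("side")
b=cv2.resize(s["image"][110:260,240:420],None,fx=4,fy=4,interpolation=cv2.INTER_CUBIC);cv2.imwrite("pics/s6.png",b[:,:,::-1])
```

```text
t 27.6 p [ 0.5876 -0.0917  0.0266] yaw -44.0 tilt [-0.0003  0.0002] F [-0.4  0.1 -3.2] T [-0.03  0.02  0.01] open 0.496 q [-0.49  0.63  0.8   1.72 -0.52  1.02 -0.27]
```

View pics/s6.png

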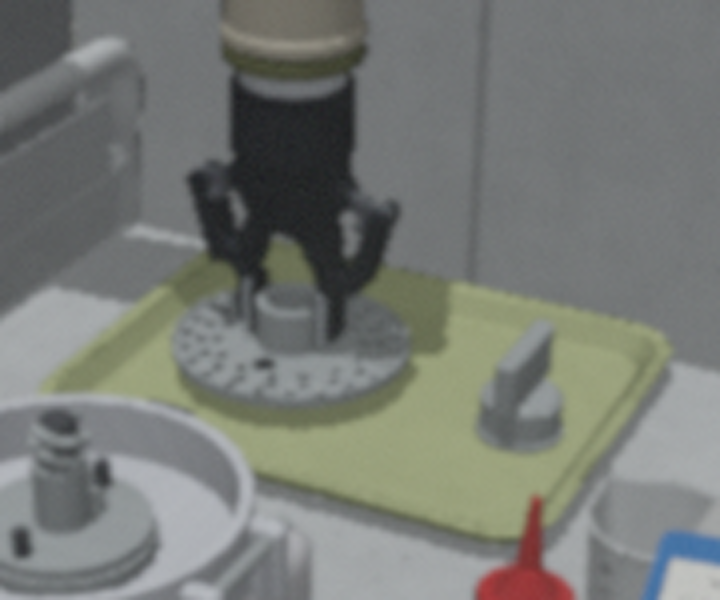

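The disc hangs level over the floor at (290,350), and the nut stands beside it at (520,405). I lower the last 17 mm slowly.

Call:
send_rows(motion=[[0, 0, 0.003, 0, 0, 0, 0.02], [0, 0, 0.006, 0, 0, 0, 0.02], [0, 0, 0.009, 0, 0, 0, 0.02], [0, 0, 0.012, 0, 0, 0, 0.02], [0, 0, 0.0135, 0, 0, 0, 0.02], [0, 0, 0.015, 0, 0, 0, 0.02], [0, 0, 0.0165, 0, 0, 0, 0.02], [0, 0, 0.0165, 0, 0, 0, 0.02]])

```text
t: 28.65
position: [0.5875, -0.0916, 0.0099]
orientation: [-0.0, 0.927, -0.375, -0.0]
wrist_force: [0.2, 0.2, -3.7]
opening: 0.498
```

Run:
```python
from look import *
show()
```

```text
t 28.65 p [ 0.5875 -0.0916  0.0099] yaw -44.0 tilt [-0.0005  0.0002] F [ 0.2  0.2 -3.7] T [-0.01 -0.01 -0.02] open 0.498 q [-0.47  0.65  0.79  1.73 -0.53  0.99 -0.26]
```

Call:
send_rows(motion=[[0, 0, 0.0003, 0, 0, 0, 0.02], [0, 0, 0.0006, 0, 0, 0, 0.02], [0, 0, 0.0009, 0, 0, 0, 0.02], [0, 0, 0.0012, 0, 0, 0, 0.02], [0, 0, 0.0015, 0, 0, 0, 0.02], [0, 0, 0.0015, 0, 0, 0, 0.02], [0, 0, 0.0015, 0, 0, 0, 0.02], [0, 0, 0.0015, 0, 0, 0, 0.02]])

```text
t: 29.65
position: [0.5875, -0.0916, 0.0097]
orientation: [-0.001, 0.927, -0.375, -0.0]
wrist_force: [-7.9, 2.9, 12.8]
opening: 0.505
```

Run:
```python
from look import *
show()
```

```text
t 29.65 p [ 0.5875 -0.0916  0.0097] yaw -44.01 tilt [-0.0002  0.0012] F [-7.9  2.9 12.8] T [ 0.34  1.41 -0.  ] open 0.505 q [-0.47  0.65  0.79  1.73 -0.54  0.99 -0.26]
```

The disc is on the floor. I ease off, open and rise.

Call:
send_rows(motion=[[0, 0, -0.001, 0, 0, 0, 0.044], [0, 0, -0.001, 0, 0, 0, 0.05], [0, 0, -0.001, 0, 0, 0, 0.065], [0, 0, -0.001, 0, 0, 0, 0.08], [0, 0, -0.002, 0, 0, 0, 0.0854], [0, 0, -0.01, 0, 0, 0, 0.0854], [0, 0, -0.03, 0, 0, 0, 0.0854], [0, 0, -0.055, 0, 0, 0, 0.0854]])

```text
t: 30.65
position: [0.5875, -0.0918, 0.065]
orientation: [0.0, 0.927, -0.375, -0.0]
wrist_force: [0.9, 0.5, 0.1]
opening: 0.998
```

Call:
send_rows(motion=[[0, 0, -0.04, 0, 0, 0, 0.0854], [0, 0, -0.085, 0, 0, 0, 0.0854], [0, 0, -0.13, 0, 0, 0, 0.0854], [0, 0.02, -0.17, 0, 0, 0, 0.0854], [0.01, 0.06, -0.18, 0, 0, 0, 0.0854], [0.02, 0.1, -0.18, 0, 0, 0, 0.0854], [0.025, 0.12, -0.18, 0, 0, 0, 0.0854], [0.025, 0.12, -0.18, 0, 0, 0, 0.0854]])

```text
t: 31.65
position: [0.5216, -0.1965, 0.2442]
orientation: [-0.0, 0.927, -0.376, 0.0]
wrist_force: [0.2, 1.1, -0.6]
opening: 1.001
```

Run:
```python
from look import *
show()
s=env.read_camera("side");S=cloud(s)
b=cv2.resize(s["image"][110:260,240:420],None,fx=4,fy=4,interpolation=cv2.INTER_CUBIC);cv2.imwrite("pics/s7.png",b[:,:,::-1])
t=env.read_camera("top"); cv2.imwrite("pics/t7.png",t["image"][:,:,::-1]); T=cloud(t)
tc=np.array([.624,-.1265]);u=np.array([.731,-.682]);v=np.array([.682,.731])
for n,X in(("side",S),("top",T)):
    d=np.hypot(X[...,0]-.5875,X[...,1]+.0916); m=(d>.026)&(d<.066)&(X[...,2]<.03);q=X[m]
    A=np.c_[q[:,:2],np.ones(len(q))];c=np.linalg.lstsq(A,q[:,2],rcond=None)[0];print(n,"plate z",np.median(q[:,2]),"tilt",c[:2])
    m=(d<.03)&(abs(X[...,2]-.038)<.004);q=X[m];print(" boss",len(q),q.mean(0) if len(q) else 0)
    d=np.hypot(X[...,0]-.7,X[...,1]+.199);m=(d<.04)&(X[...,2]>.055)&(X[...,2]<.075);q=X[m];print(" nut",len(q),q.mean(0) if len(q) else 0)
g=t["image"];h=cv2.cvtColor(g,cv2.COLOR_RGB2HSV)
k=((h[...,0]>25)&(h[...,0]<45)&(h[...,1]>35)).astype(np.uint8);k[:,330:]=0;k=cv2.morphologyEx(k,cv2.MORPH_OPEN,np.ones((5,5)))
cs,_=cv2.findContours(k,0,2);c=max(cs,key=cv2.contourArea);print(cv2.minAreaRect(np.array([ray(t,a,b,.02)[:2]*1000 for a,b in c[:,0]],np.float32)))
```

```text
t 31.65 p [ 0.5216 -0.1965  0.2442] yaw -44.17 tilt [0.0005 0.0008] F [ 0.2  1.1 -0.6] T [-0.    0.01  0.03] open 1.001 q [-0.47  0.33  0.99  1.57 -0.28  1.39 -0.22]
side plate z 0.008581001377739095 tilt [-0.0008311  -0.00110251]
 boss 91 [ 0.58670334 -0.0926575   0.03737245]
 nut 112 [ 0.6968618  -0.20175041  0.06164565]
top plate z 0.00902966933417515 tilt [-0.57101139  0.4652583 ]
 boss 0 0
 nut 219 [ 0.69979399 -0.19906324  0.06259958]
((624.12939453125, -126.758056640625), (269.88885498046875, 330.0149841308594), 47.00289535522461)
```

View pics/s7.png

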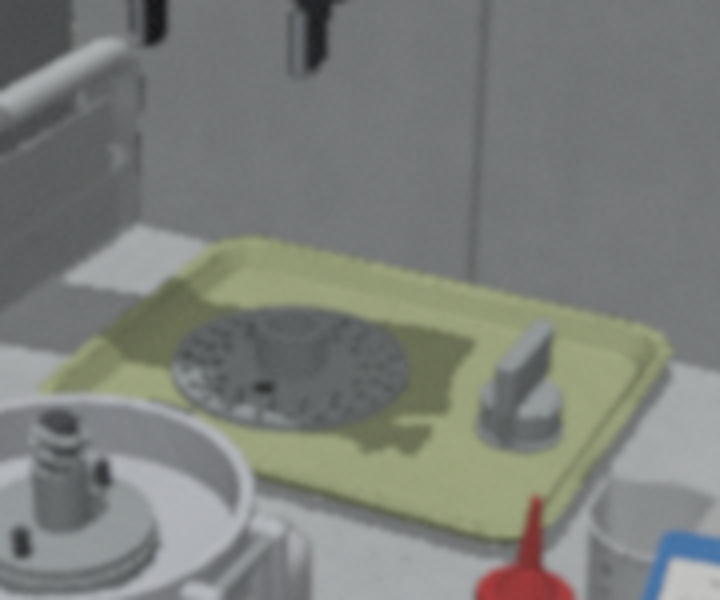

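View pics/t7.png

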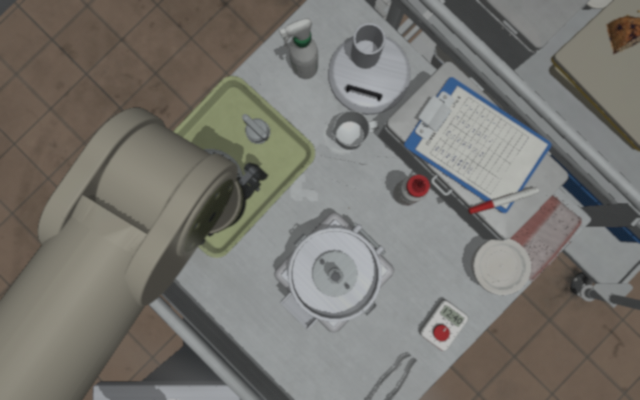

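The disc lies flat at (290,365) in the side picture, the nut stands at (520,410), and the tray has not moved. In the top picture the arm hides the disc. I let the arm settle and hand in.

Call:
send_rows(motion=[[0, 0, 0, 0, 0, 0, 0.0854], [0, 0, 0, 0, 0, 0, 0.0854], [0, 0, 0, 0, 0, 0, 0.0854], [0, 0, 0, 0, 0, 0, 0.0854], [0, 0, 0, 0, 0, 0, 0.0854], [0, 0, 0, 0, 0, 0, 0.0854], [0, 0, 0, 0, 0, 0, 0.0854], [0, 0, 0, 0, 0, 0, 0.0854]])

```text
t: 32.75
position: [0.5222, -0.1953, 0.2434]
orientation: [-0.0, 0.927, -0.375, -0.0]
wrist_force: [-0.0, 1.2, -0.4]
opening: 1.006
```

```bash
python3 -c "
from cell import env
print(env.sign_off())"
```

```text
the job is handed in; nothing more can be done
None
```

The nut and the disc are both on the green tray and the job is handed in, at about 33 s of the 67 s allowed; signing off gives no verdict.

- **Nut:** I turned it about 2.7 rad clockwise. It gave gently in the first 0.4 rad, and I followed its rise and lifted it straight off. It stands upright on its foot at about (0.700, -0.199) m.
- **Disc:** I gripped it by the boss with the jaws at right angles to the dowels and lifted it about 80 mm straight up, level. It lies flat at about (0.587, -0.092) m, about 155 mm from the nut, centre to centre.

**Last checks:**
- In the side camera the disc's plate tilt is about 0.001 rad, and both pieces are let go.
- The tray is within 1 mm of where it started, and the cup and bottle look unmoved.
- **Disagreement:** the top camera's tilt fit for the disc gave about 0.7 rad. The arm was hiding the disc in that view, so I discounted the number and relied on the side view.
- **Set-down force:** the disc touched down with about 13 N on the wrist.

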